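# Walk the die block square to the fence

### The job

Using only pushes with the fingertips, walk the heavy die block round by its corners until one of its two bright long faces sits flat against the fence, with the whole block within the yellow-marked stretch of the fence. Never lift or tip the block, leave the tape measure, the grey solder spool and the junction box where they are, and finish clear of everything.

Things in the scene. Friction and masses are not known exactly. Their poses are not given: they have to be found in the camera images.
- die_block: Loose casting, 94 (own x) x 124 (own y) x 40 mm high, 0.7 to 1 kg, flat on the bench; 3 to 12 N slide it. Dark; the two long vertical faces, at own x = +47 and -47 mm, are bright, with a bright strip on the top edges there; the short faces are dark. Either long face may go to the fence. Origin: centre of its underside; z up.
- fence: Fixed aluminium angle 260 mm long (own y), wall 32 mm high, foot and ribs to 55 mm behind it. Origin: foot of the middle of its working face, at bench height; own x points into the face, away from the robot. Flush, the block's centre is at own x = -47 mm. The middle 168 mm (y -84 to +84 mm) is painted yellow; the block's 124 mm must lie within it: centre within 22 mm of the middle.
- tape_measure: Yellow and black tape measure, 80x62x37 mm, loose on the bench beside the work; origin at the centre of its underside. Not to be disturbed.
- spool_solder: Pale grey spool of solder standing on its flange, 54 mm across and 32 mm high, loose on the bench beside the work; origin at the centre of its underside. Not to be disturbed.
- junction_box: Black junction box, 100x64x25 mm, loose on the bench on the robot's side of the work; origin at the centre of its underside. Not to be disturbed.
Things that resemble listed ones, but are neither listed nor needed, are in the scene too. Leave any pink look-alike of the die_block alone.

How it is judged:
By the outcome, as a careful person would: the job done as asked, in the order asked, and still so for the second after the job is handed in, with the robot touching nothing.
It also fails if it takes over 58 s, if anything falls off the work surface, if the arm or the gripper's body presses on something with over 40 N, if the wrist force passes 120 N, or if a joint passes its speed limit or range.

### The arm

A 6-joint arm with a two-finger parallel gripper is mounted at the origin on the work surface; the furniture and walls round the work are solid. World frame = base frame: x ahead of the robot, y to its left, z up, the work surface at z = 0. Lengths are in m, angles in degrees, forces in N, time in s.
With the tool pointing down it reaches from about 0.4 to 0.825 m from the base axis. Payload 7 kg.
Tool frame: the origin (TCP) lies at the centre of the arm's flange, where the gripper is bolted on; the fingertips stand 178 mm ahead of it and the grasp point (between the pads) lies 159 mm ahead of it (tip_reach is the distance from the TCP to the fingertips, in m); z points along the fingers, y is the line along which they close (so a half turn about z gives the same grasp; the last joint's range is limited). The gripper opens to 88 mm and grips with 3 to 60 N. Pads are 19 mm wide; open, the fingers measure 130 mm over their backs; the gripper's body (78 mm by 193 mm) begins 47 mm behind the grasp point.
Start: joints at [82.454, 20.546, 0.682, 0, -70.136, -16.507], TCP at [0.275, 0.616, 0.405] pointing down, gripper open.
Joint ranges: [-176.03, 176.03], [-82.01, 121.73], [-58.28, 71.71], [-173.87, 95.51], [-174.79, -0.11], [-173.66, 173.66]. Speed limits (degrees/s): [136.94, 136.94, 172.46, 180, 180, 180].

### API

Orientations are given as [roll, pitch, yaw] about the fixed x, y, z axes, in that order (R = Rz(yaw) Ry(pitch) Rx(roll)).
In Python, from plant import * gives the robot as it stands.
- The arm moves only by the shell command python3 -m handwheel 'ROWS'. ROWS is JSON, a list of rows, each a list of 7 numbers: the opening, from -1 (shut) to 1 (fully open), then the shift along the tool's x, y, z as a fraction of full scale, then the turn, a rotation vector about the tool's x, y, z as a fraction of full scale. A call has 1 to 5 rows; each row shifts and turns the commanded pose from where the row before left it, along the tool's axes as they then stand; what a row does not reach is not made up. Full scale, the value 1, is 0.025 m for a shift and 6 degrees for a turn. A row lasts 1/8 s, in which the tool goes at most 62.5 mm and 10.7 degrees, less where a joint would pass 70% of its speed; a pose out of reach is approached as far as the arm can. A call with a number of a shift or a turn outside -1 to 1 is refused whole. A call with a gripper value outside its range is refused whole. The fingers move at their own pace and stop on an object; the grip force is fixed at half the most. Time passes only in rows, so rows that do not move let the fingers close. It gives the time, the measured TCP pose, the force, the opening and the grip force at its end, in the units of the state.
- get_obs(): the state, without advancing time (a new reading comes with each control period).
- snapshot(name): name is "side" or "top"; returns a dict with "color" (420x560x3 uint8, red, green, blue), "fx", "fy", "cx", "cy" (pixels), "k1" (the pictures are not rectified: a ray, as slopes to the right and down, at radius r is drawn at 1 + k1 r^2 times it, then the intrinsics apply), "R" (3x3) and "t" (3): a world point X has camera coordinates R X + t. Camera axes: x right, y down, z forward; pixel columns grow to the right and rows downward; lengths in m; the calibration is good to about 2 mm. A picture is of the moment at which its call begins. There is no depth.
- close_job(): hands the job in; it is judged then, once.
The state is a dict: "clock": time; "joint_pos": joint angles; "qvel": joint speeds; "tau": joint torques, N m; "tool_pos": TCP position; "orientation": TCP orientation; "force": force on the tool from outside, world axes, zero at the start; "moment": the same for the moment, N m; "opening": finger opening in m; "gripper_force": force on a finger pad.
Only numpy, scipy, OpenCV 4.12 (cv2) and the standard library are available. Lean on these libraries where they do the work, as an engineer would, in place of code of your own. Each camera call takes 0.05 s, during which the arm holds its last target. There are 200 camera calls.

## Working session

There is one attempt and no reset: what is moved stays moved. The work goes in short steps, Python scripts to look and compute and a shell command to move; the robot and the scene stay as the last step left them, time stands still between calls to the robot, and variables do not carry over. Pictures are saved under pics/ and viewed, at most 10 in all, crops included, and the job is handed in when it is done.

```bash
mkdir -p pics; ls; cat > h.py <<'E'
from plant import *
import numpy as np, cv2
def snap(n,f):
    s=snapshot(n); cv2.imwrite(f,s["color"][:,:,::-1]); return s
def px2w(s,u,v,z):
    d=np.array([(u-s["cx"])/s["fx"],(v-s["cy"])/s["fy"]]); p=d.copy()
    for _ in range(20): p=d/(1+s["k1"]*(p@p))
    R=np.array(s["R"]);t=np.array(s["t"]); c=-R.T@t; r=R.T@np.array([p[0],p[1],1])
    return c+r*(z-c[2])/r[2]
def w2px(s,X):
    c=np.array(s["R"])@np.array(X)+np.array(s["t"]); p=c[:2]/c[2]; p=p*(1+s["k1"]*(p@p))
    return np.array([s["fx"]*p[0]+s["cx"],s["fy"]*p[1]+s["cy"]])
E
python3 - <<'E'
from h import *
import pickle
a=snap("top","pics/top0.png");b=snap("side","pics/side0.png")
pickle.dump((a,b),open("s0.pkl","wb"))
for s in(a,b): print({k:np.round(s[k],3).tolist() for k in s if k!="color"}, px2w(s,280,210,0))
print(get_obs())
E
```

```text
pics
{'fx': 485.908, 'fy': 485.908, 'cx': 286.527, 'cy': 214.969, 'k1': -0.065, 'R': [[0.008, -1.0, -0.008], [-0.996, -0.008, -0.09], [0.09, 0.009, -0.996]], 't': [0.013, 0.418, 1.3]} [0.43341118 0.03444795 0.        ]
{'fx': 496.493, 'fy': 496.493, 'cx': 273.565, 'cy': 213.938, 'k1': -0.178, 'R': [[0.999, 0.047, -0.008], [0.024, -0.632, -0.775], [-0.041, 0.774, -0.632]], 't': [-0.427, 0.024, 1.465]} [ 4.43086542e-01  7.37379482e-02 -1.11022302e-16]
{'clock': 0.1, 'joint_pos': array([ 8.24540443e+01,  2.05877141e+01,  6.37283238e-01, -1.63678612e-02,
       -7.01359900e+01, -1.65069188e+01]), 'qvel': array([ 0.13379155, -0.11001153,  0.15897212,  0.05774098, -0.04251477,
       -0.0225622 ]), 'tau': array([-3.21370593e-03, -5.84165490e+01,  2.93751132e+01,  7.01560736e+00,
        1.01859873e-02, -5.71450028e-05]), 'tool_pos': array([0.27505136, 0.61622188, 0.40380294]), 'orientation': array([ 1.79912769e+02, -9.80358658e-03, -2.40584403e+01]), 'force': array([-0.27322947,  0.15578485, -0.68350344]), 'moment': array([ 0.03434677,  0.07086158, -0.02222422]), 'gripper_force': 0.0, 'opening': 0.08778346372010915}
```

View pics/top0.png

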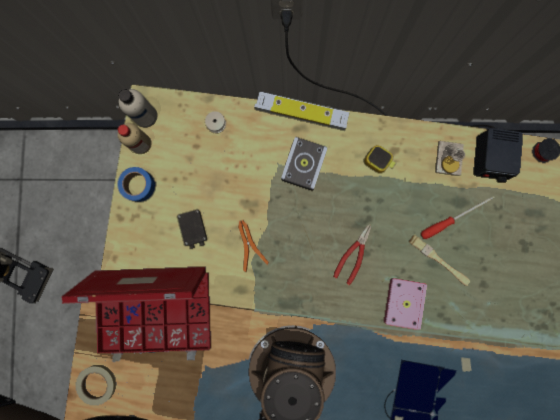

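View pics/side0.png

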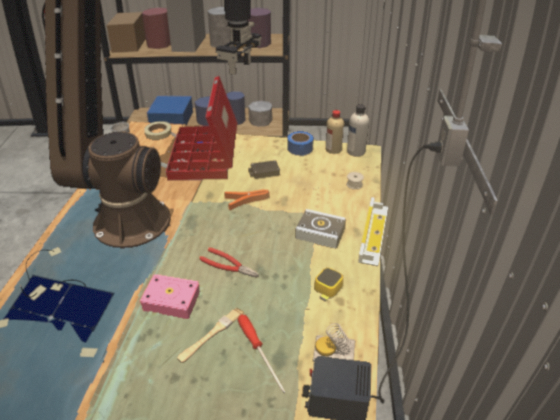

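The top view shows the dark block with bright edges at (304,162), the fence with its yellow stretch at (302,110), the tape at (380,158), the spool at (215,122) and the junction box at (192,228). There are two block-like things. The one at (304,162) is dark with bright long edges and fits the description. The one at (406,303) is the pink look-alike, which I'll leave alone. I'll confirm this in a crop.

```bash
python3 - <<'E'
from h import *
import pickle
a,b=pickle.load(open("s0.pkl","rb"))
c=a["color"][80:200,240:400,::-1]
cv2.imwrite("pics/c1.png",cv2.resize(c,None,fx=5,fy=5,interpolation=cv2.INTER_CUBIC))
E
```

```text
(no output)
```

View pics/c1.png

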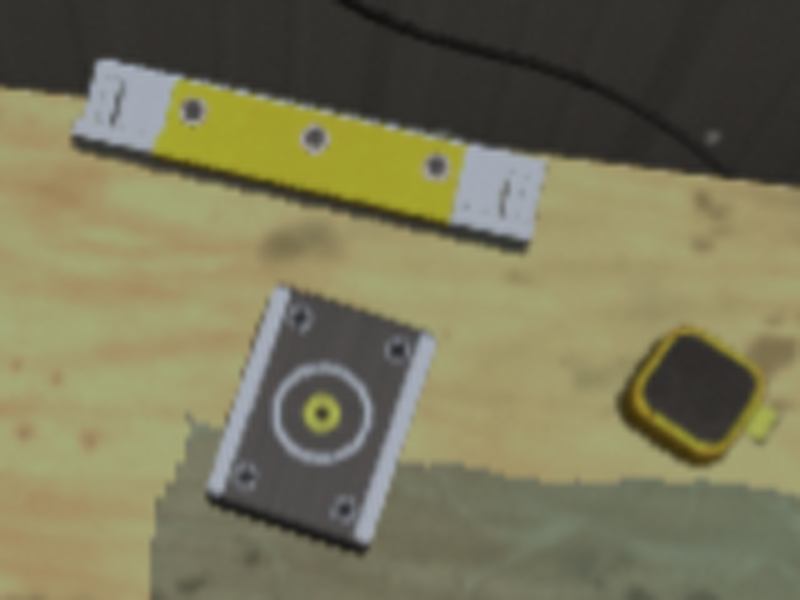

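```bash
python3 - <<'E'
from h import *
import pickle
a,b=pickle.load(open("s0.pkl","rb"))
P=lambda x,y,z:px2w(a,240+(x+.5)/5-.5,80+(y+.5)/5-.5,z)
print("cam",-np.array(a["R"]).T@a["t"],-np.array(b["R"]).T@b["t"])
q=[P(*p,.04) for p in[(278,287),(434,332),(367,543),(209,490)]]
for i in range(4): print(q[i].round(4),np.linalg.norm(q[i]-q[i-1]).round(4))
print("cen",np.mean(q,0))
e=(q[0]+q[1]-q[2]-q[3]); print("long axis deg",np.degrees(np.arctan2(e[1],e[0])))
for n,l,r in[("fronttop",(75,137),(527,240)),("back",(98,60),(546,158)),("yel",(155,152),(450,222))]:
  for z in(0,.032):
    L,R=P(*l,z),P(*r,z);d=L-R;print(n,z,L.round(4),R.round(4),np.linalg.norm(d).round(4),"mid",((L+R)/2).round(4),"ang",np.degrees(np.arctan2(d[1],d[0])).round(2))
L,R=P(75,149,0),P(525,251,0);print("frontbot",L,R,np.linalg.norm(L-R))
print("tape",P(697,390,.037),"spool",px2w(a,215,121.5,.032),"jb",px2w(a,193,228,.025))
for n,p in(("blk",np.mean(q,0)),("fence mid",(P(75,137,.032)+P(527,240,.032))/2)): print(n,w2px(b,p))
c=b["color"][180:270,280:400,::-1]
cv2.imwrite("pics/c2.png",cv2.resize(c,None,fx=6,fy=6,interpolation=cv2.INTER_CUBIC))
E
```

```text
cam [0.30000696 0.00467459 1.33278617] [ 0.48627247 -1.09795311  0.94192416]
[ 0.6289 -0.0058  0.04  ] 0.1176
[ 0.6046 -0.0904  0.04  ] 0.0881
[ 0.4889 -0.0545  0.04  ] 0.1212
[0.5171 0.0306 0.04  ] 0.0896
cen [ 0.5598708  -0.03000683  0.04      ]
long axis deg -17.642270300122345
fronttop 0 [0.725 0.109 0.   ] [ 0.6671 -0.1456  0.    ] 0.2611 mid [ 0.6961 -0.0183  0.    ] ang 77.2
fronttop 0.032 [0.7148 0.1065 0.032 ] [ 0.6583 -0.142   0.032 ] 0.2548 mid [ 0.6866 -0.0177  0.032 ] ang 77.2
back 0 [0.77   0.0967 0.    ] [ 0.7146 -0.1566  0.    ] 0.2593 mid [ 0.7423 -0.0299  0.    ] ang 77.66
back 0.032 [0.7588 0.0945 0.032 ] [ 0.7046 -0.1527  0.032 ] 0.2531 mid [ 0.7317 -0.0291  0.032 ] ang 77.66
yel 0 [0.7165 0.0637 0.    ] [ 0.6771 -0.1024  0.    ] 0.1707 mid [ 0.6968 -0.0193  0.    ] ang 76.68
yel 0.032 [0.7065 0.0623 0.032 ] [ 0.6681 -0.0998  0.032 ] 0.1666 mid [ 0.6873 -0.0188  0.032 ] ang 76.68
frontbot [0.71800329 0.10890403 0.        ] [ 0.66080572 -0.14445599  0.        ] 0.2597361418684621
tape [ 0.57456675 -0.23336634  0.037     ] spool [0.67339257 0.21488499 0.032     ] jb [0.38017714 0.26896503 0.025     ]
blk [320.14024363 222.99420636]
fence mid [364.36440039 223.41768463]
```

View pics/c2.png

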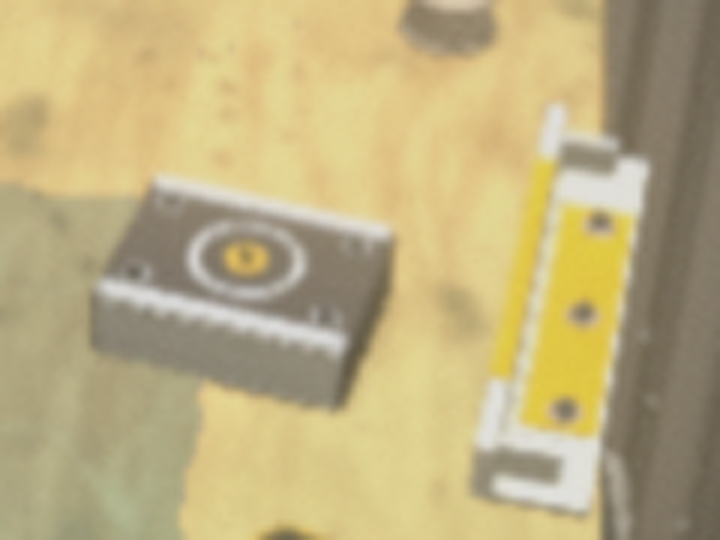

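The side crop shows the fence's low front wall with its flat yellow foot behind. The block is dark on top with bright long edges, so it is the right one. It needs about an 85° clockwise turn and then about 75 mm towards the fence. I'll square the tool to the fence (yaw -12.8°), shut the fingers and travel round the toolbox lid.

```bash
cat >> h.py <<'E'
YAW=np.radians(-12.8); O=np.array([0.687,-0.0178])
C,S=np.cos(YAW),np.sin(YAW); M=np.array([[C,S],[-S,C]])
def fen(p): return M@(np.array(p)[:2]-O)   # fence frame
def st():
    o=get_obs(); print("t",round(o["clock"],2),"tcp fence",fen(o["tool_pos"]).round(4),"tip z",round(o["tool_pos"][2]-.178,4),"rpy",np.round(o["orientation"],1),"F",np.round(M@o["force"][:2],1),round(o["force"][2],1),"open",round(o["opening"],3))
E
python3 -m handwheel '[[-1,0.8,0,0,0,0,-0.93],[-1,0.9,-0.2,0,0,0,-0.93],[-1,1,-0.2,0,0,0,0],[-1,1,-0.2,0,0,0,0],[-1,1,0.3,0,0,0,0]]'
python3 -c "from h import *; st()"
```

```text
clock: 0.72
tool_pos: [0.3912, 0.5915, 0.4038]
orientation: [179.9, 0.0, -12.9]
force: [0.8, -0.0, -0.1]
opening: 0.0432
gripper_force: 0.0
t 0.72 tcp fence [-0.4234  0.5286] tip z 0.2258 rpy [179.9   0.  -12.9] F [0.8 0.2] -0.1 open 0.043
```

```bash
python3 -m handwheel '[[-1,0.4,1,0,0,0,0],[-1,0.4,1,0,0,0,0],[-1,0.4,1,0,0,0,0],[-1,0.4,1,0,0,0,0],[-1,0.4,1,0,0,0,0]]' >/dev/null
python3 -m handwheel '[[-1,0.4,1,0,0,0,0],[-1,0.4,1,0,0,0,0],[-1,0.4,1,0,0,0,0],[-1,0.4,1,0,0,0,0],[-1,0.4,1,0,0,0,0]]' >/dev/null
python3 -m handwheel '[[-1,0.4,1,0,0,0,0],[-1,0.4,1,0,0,0,0],[-1,0.4,1,0,0,0,0],[-1,0.4,1,0,0,0,0],[-1,0.4,1,0,0,0,0]]' >/dev/null
python3 -m handwheel '[[-1,0.4,1,0,0,0,0],[-1,0.4,1,0,0,0,0],[-1,0.4,1,0,0,0,0],[-1,0.4,1,0,0,0,0],[-1,0.4,1,0,0,0,0]]' >/dev/null
python3 -m handwheel '[[-1,0.4,1,0,0,0,0],[-1,0.4,1,0,0,0,0],[-1,0.4,1,0,0,0,0],[-1,0.4,1,0,0,0,0],[-1,0,1,0,0,0,0]]'
python3 -c "from h import *; st()"
```

```text
clock: 3.85
tool_pos: [0.4843, -0.0729, 0.4045]
orientation: [180.0, 0.0, -12.9]
force: [0.0, -0.2, 0.2]
opening: 0.0002
gripper_force: 0.0
t 3.85 tcp fence [-0.1854 -0.0987] tip z 0.2265 rpy [180.    0.  -12.9] F [ 0.1 -0.2] 0.2 open 0.0
```

```bash
python3 -m handwheel '[[-1,0.2,0.9,0.5,0,0,0],[-1,0.2,0.45,1,0,0,0],[-1,0,0,1,0,0,0],[-1,0,0,1,0,0,0],[-1,0,0,1,0,0,0]]' >/dev/null
python3 -m handwheel '[[-1,0,0,1,0,0,0],[-1,0,0,1,0,0,0],[-1,0,0,1,0,0,0],[-1,0,0,0.7,0,0,0],[-1,0,0,0.25,0,0,0]]' >/dev/null
python3 - <<'E'
from h import *
st()
a=snap("top","pics/t1.png");b=snap("side","pics/s1.png")
x=a["color"][80:215,220:420,::-1];y=b["color"][160:295,250:450,::-1]
cv2.imwrite("pics/m1.png",cv2.resize(np.hstack([x,y]),None,fx=2,fy=2,interpolation=cv2.INTER_CUBIC))
E
```

```text
t 5.1 tcp fence [-0.1762 -0.1316] tip z 0.0145 rpy [ 1.80e+02  1.00e-01 -1.29e+01] F [0.3 0.1] -0.6 open 0.001
```

View pics/m1.png

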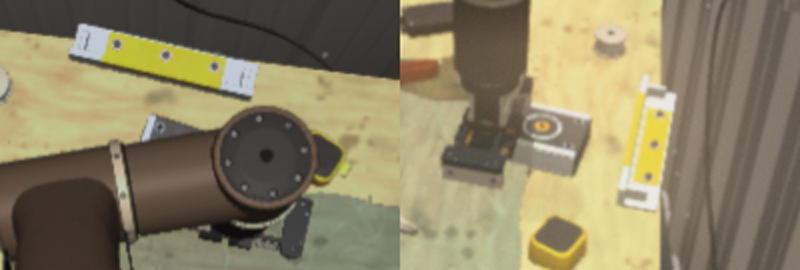

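The top view is blocked by the arm. The side view shows the fingers beside the block's near right face and clear of it. Next is the first corner push, towards the left.

```bash
python3 -m handwheel '[[-1,0,-0.5,0,0,0,0],[-1,0,-0.4,0,0,0,0],[-1,0,-0.25,0,0,0,0],[-1,0,-0.25,0,0,0,0],[-1,0,-0.25,0,0,0,0]]' >/dev/null
python3 -c "from h import *; st()"
python3 -m handwheel '[[-1,0.05,-0.25,0,0,0,0],[-1,0.05,-0.25,0,0,0,0],[-1,0.07,-0.25,0,0,0,0],[-1,0.07,-0.25,0,0,0,0],[-1,0,0,0,0,0,0]]' >/dev/null
python3 - <<'E'
from h import *
st()
b=snap("side","pics/s2.png")
y=b["color"][160:295,250:450,::-1]
cv2.imwrite("pics/m2.png",cv2.resize(y,None,fx=4,fy=4,interpolation=cv2.INTER_CUBIC))
E
```

```text
t 5.83 tcp fence [-0.1765 -0.09  ] tip z 0.0154 rpy [ 1.799e+02  1.000e-01 -1.290e+01] F [-3.8 -8.5] 7.4 open 0.0
t 6.45 tcp fence [-0.1711 -0.0652] tip z 0.015 rpy [179.9   0.2 -12.9] F [-4.9 -3.7] 4.1 open 0.001
```

View pics/m2.png

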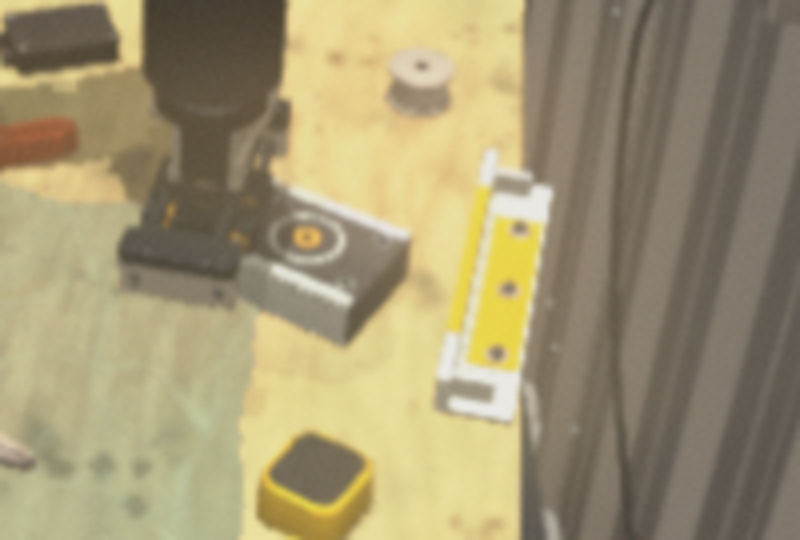

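The block has turned clockwise as intended and the fingers are at its near right corner. I'll write an automatic pose fit, with the dot giving the centre and the strip contrast giving the angle, and check it against the first measurement.

```bash
cat >> h.py <<'E'
def blk(s,prior,th_rng,top=False):
    """fit block: centre from yellow dot near prior (fence frame m), angle of own y in fence frame"""
    img=s["color"]; hsv=cv2.cvtColor(img,cv2.COLOR_RGB2HSV); g=cv2.GaussianBlur(img,(3,3),0).min(2).astype(np.float32)
    def proj(c,th,pts):
        u=np.array([np.cos(th),np.sin(th)]); n=np.array([u[1],-u[0]])
        W=np.array([M.T@(c+n*p[0]+u*p[1])+O for p in pts]); 
        q=np.array([w2px(s,[*w,.04]) for w in W],np.float32)
        return cv2.remap(g,q[:,0][None],q[:,1][None],cv2.INTER_LINEAR)[0]
    ys=np.linspace(-56,56,15)/1e3; st_=[(e*.044,y) for e in(-1,1) for y in ys]; inn=[(e*.036,y) for e in(-1,1) for y in ys]; 
    ring=[(.0215*np.cos(a),.0215*np.sin(a)) for a in np.linspace(0,6.28,24)]; ri=[(.015*np.cos(a),.015*np.sin(a)) for a in np.linspace(0,6.28,24)]
    def score(v):
        A=proj(v[:2],v[2],st_)-proj(v[:2],v[2],inn); B=proj(v[:2],v[2],ring)-proj(v[:2],v[2],ri)
        end=proj(v[:2],v[2],[(x,y) for x in(-.03,-.015,0,.015,.03) for y in(-.055,.055)])
        return np.clip(A,-20,60).mean()+.3*np.clip(B,-20,60).mean()-.3*np.clip(end,0,150).mean()
    pp=w2px(s,[*(M.T@np.array(prior)+O),.04])
    m=cv2.inRange(hsv,(12,110,60),(35,255,255)); yy,xx=np.nonzero(m); k=np.hypot(xx-pp[0],yy-pp[1])<16
    _,_,stt,cen=cv2.connectedComponentsWithStats(m)
    cand=[c for c,q in zip(cen[1:],stt[1:]) if 6<q[4]<120 and np.hypot(*(c-pp))<30]
    best=None
    for c0 in [fen(px2w(s,*c,.04)) for c in cand]+[np.array(prior)]:
        for t in np.radians(np.arange(*th_rng,3)):
            r=score([*c0,t]); 
            if best is None or r>best[0]: best=(r,[*c0,t])
    from scipy.optimize import minimize
    o=minimize(lambda v:-score(v),best[1],method="Nelder-Mead",options=dict(initial_simplex=np.array(best[1])+np.array([[0,0,0],[.004,0,0],[0,.004,0],[0,0,.05]])))
    print("block c",o.x[:2].round(4),"deg",np.degrees(o.x[2]).round(1),"score",round(-o.fun,1),"dots",[fen(px2w(s,*c,.04)).round(4).tolist() for c in cand])
E
python3 - <<'E'
from h import *
import pickle
a,b=pickle.load(open("s0.pkl","rb"))
blk(a,(-.121,-.04),(-30,20)); blk(b,(-.121,-.04),(-30,20))
i=dict(b);i["color"]=cv2.imread("pics/s2.png")[:,:,::-1].copy(); blk(i,(-.11,-.03),(-60,20))
E
```

```text
block c [-0.1244 -0.0396] deg -6.3 score 31.8 dots [[-0.1215, -0.0397]]
block c [-0.1188 -0.0377] deg -5.7 score 2.0 dots [[-0.12, -0.0384]]
block c [-0.1056 -0.0196] deg -18.0 score 5.7 dots [[-0.1082, -0.018]]
```

```bash
python3 -m handwheel '[[-1,-0.05,-0.25,0,0,0,0],[-1,-0.05,-0.25,0,0,0,0],[-1,-0.05,-0.25,0,0,0,0],[-1,0,-0.25,0,0,0,0],[-1,0,0,0,0,0,0]]' >/dev/null
python3 - <<'E'
from h import *
st(); blk(snap("side","pics/s3.png"),(-.1,0.0),(-70,0))
E
```

```text
t 7.12 tcp fence [-0.1733 -0.0388] tip z 0.0153 rpy [-180.    -0.   -12.9] F [-1.4 -0.9] -0.2 open 0.0
block c [-0.1023 -0.0077] deg -31.8 score 5.2 dots [[-0.1031, -0.0055]]
```

```bash
python3 -m handwheel '[[-1,-0.03,-0.25,0,0,0,0],[-1,0,-0.25,0,0,0,0],[-1,0,-0.25,0,0,0,0],[-1,0.05,-0.25,0,0,0,0],[-1,0,0,0,0,0,0]]' >/dev/null
python3 - <<'E'
from h import *
st(); blk(snap("side","pics/s4.png"),(-.095,0.008),(-80,-20))
E
```

```text
t 7.8 tcp fence [-0.1726 -0.0139] tip z 0.0154 rpy [-180.    -0.   -12.9] F [-2.1 -0.4] -1.1 open 0.0
block c [-0.0996  0.0013] deg -47.6 score 11.4 dots [[-0.1005, 0.0027]]
```

The fit follows cleanly and the block is at -47.6°. To avoid drifting left, I'll go round to its near-left short end and push that end's left corner forward and to the right.

```bash
python3 -m handwheel '[[-1,-0.7,0.1,0,0,0,0],[-1,-0.5,-0.5,0,0,0,0],[-1,0,-1,0,0,0,0],[-1,0,-1,0,0,0,0],[-1,0,-1,0,0,0,0]]' >/dev/null
python3 -m handwheel '[[-1,0,-1,0,0,0,0],[-1,0.2,-0.6,0,0,0,0],[-1,1,0,0,0,0,0],[-1,1,0,0,0,0,0],[-1,0.5,0,0,0,0,0]]' >/dev/null
python3 - <<'E'
from h import *
st(); blk(snap("side","pics/s5.png"),(-.1,0.002),(-80,-20)); blk(snap("top","pics/t5.png"),(-.1,0.002),(-80,-20))
E
```

```text
t 9.1 tcp fence [-0.1338  0.1106] tip z 0.0152 rpy [-180.    -0.   -12.9] F [-0.  -0.2] -0.6 open 0.0
block c [-0.0987  0.0021] deg -50.0 score 14.0 dots [[-0.1007, 0.0033]]
block c [-0.0995  0.0008] deg -50.3 score 31.4 dots [[-0.102, 0.0014]]
```

```bash
python3 -m handwheel '[[-1,0.25,0.3,0,0,0,0],[-1,0.2,0.25,0,0,0,0],[-1,0.16,0.19,0,0,0,0],[-1,0.16,0.19,0,0,0,0],[-1,0.16,0.19,0,0,0,0]]' >/dev/null
python3 -m handwheel '[[-1,0.16,0.19,0,0,0,0],[-1,0.16,0.19,0,0,0,0],[-1,0,0,0,0,0,0]]' >/dev/null
python3 - <<'E'
from h import *
st(); blk(snap("side","pics/s6.png"),(-.095,-0.008),(-90,-20)); blk(snap("top","pics/t6.png"),(-.095,-0.008),(-90,-20))
E
```

```text
t 10.2 tcp fence [-0.1035  0.0723] tip z 0.0154 rpy [180.   -0.  -12.9] F [0.5 0.8] -0.2 open 0.0
block c [-0.0924 -0.0194] deg -59.6 score 14.6 dots [[-0.0938, -0.0183]]
block c [-0.0931 -0.0207] deg -59.1 score 17.4 dots [[-0.0949, -0.0256]]
```

```bash
python3 -m handwheel '[[-1,-0.4,-0.5,0,0,0,0],[-1,-1,0,0,0,0,0],[-1,-1,0,0,0,0,0],[-1,-1,0,0,0,0,0],[-1,-0.6,0.2,0,0,0,0]]' >/dev/null
python3 -m handwheel '[[-1,0,1,0,0,0,0],[-1,0,1,0,0,0,0],[-1,0,1,0,0,0,0],[-1,0.4,0,0,0,0,0],[-1,0.4,0,0,0,0,0]]' >/dev/null
python3 -c "from h import *; st()"
python3 -m handwheel '[[-1,0.25,0,0,0,0,0],[-1,0.25,0,0,0,0,0],[-1,0.25,0,0,0,0,0],[-1,0.25,0,0,0,0,0],[-1,0,0,0,0,0,0]]' >/dev/null
python3 - <<'E'
from h import *
st(); blk(snap("side","pics/s7.png"),(-.08,-0.015),(-100,-40))
E
```

```text
t 11.55 tcp fence [-0.183   0.0051] tip z 0.0156 rpy [-180.    -0.   -12.9] F [0.4 0.5] -0.1 open 0.0
t 12.18 tcp fence [-0.1593  0.0057] tip z 0.015 rpy [ 1.80e+02  1.00e-01 -1.29e+01] F [-4.3  1.3] 1.8 open 0.001
block c [-0.078  -0.0238] deg -60.7 score 13.7 dots [[-0.0784, -0.0227]]
```

```bash
python3 -m handwheel '[[-1,0.25,-0.05,0,0,0,0],[-1,0.2,-0.05,0,0,0,0],[-1,0.2,-0.05,0,0,0,0],[-1,0.2,-0.05,0,0,0,0],[-1,0,0,0,0,0,0]]'
python3 - <<'E'
from h import *
st(); blk(snap("side","pics/s8.png"),(-.07,-0.018),(-100,-40))
E
```

```text
clock: 12.85
tool_pos: [0.5531, 0.0231, 0.1928]
orientation: [179.9, 0.3, -12.9]
force: [-11.3, 6.1, 8.1]
opening: 0.0003
gripper_force: 6.5
t 12.85 tcp fence [-0.1396  0.0102] tip z 0.0148 rpy [179.9   0.3 -12.9] F [-12.4   3.5] 8.1 open 0.0
block c [-0.0644 -0.0265] deg -67.7 score 10.1 dots [[-0.0644, -0.0249]]
```

```bash
python3 -m handwheel '[[-1,0.25,-0.15,0,0,0,0],[-1,0.25,-0.15,0,0,0,0],[-1,0.2,-0.15,0,0,0,0],[-1,0.2,-0.1,0,0,0,0],[-1,0,0,0,0,0,0]]'
python3 - <<'E'
from h import *
st(); blk(snap("side","pics/s9.png"),(-.057,-0.015),(-110,-50))
E
```

```text
clock: 13.52
tool_pos: [0.5807, 0.0314, 0.1933]
orientation: [-180.0, -0.0, -12.9]
force: [-0.6, -0.5, -0.4]
opening: 0.0003
gripper_force: 0.2
t 13.53 tcp fence [-0.1146  0.0244] tip z 0.0153 rpy [-180.    -0.   -12.9] F [-0.5 -0.6] -0.4 open 0.0
block c [-0.0521 -0.029 ] deg -84.3 score 16.1 dots [[-0.0515, -0.0267]]
```

```bash
python3 -m handwheel '[[-1,-1,0,0,0,0,0],[-1,-0.6,0.6,0,0,0,0],[-1,0,1,0,0,0,0],[-1,0,1,0,0,0,0],[-1,0,1,0,0,0,0]]' >/dev/null
python3 -m handwheel '[[-1,0,1,0,0,0,0],[-1,0,1,0,0,0,0],[-1,0,0.6,0,0,0,0],[-1,0.8,0,0,0,0,0],[-1,1,0,0,0,0,0]]' >/dev/null
python3 -m handwheel '[[-1,1,0,0,0,0,0],[-1,1,0,0,0,0,0],[-1,0.3,0,0,0,0,0],[-1,0,0,0,0,0,0]]' >/dev/null
python3 - <<'E'
from h import *
st(); blk(snap("side","pics/s10.png"),(-.052,-0.028),(-110,-50)); blk(snap("top","pics/t10.png"),(-.052,-0.028),(-110,-50))
E
```

```text
t 15.32 tcp fence [-0.053  -0.1311] tip z 0.0151 rpy [180.    0.  -12.9] F [-1.3  0.2] -1.3 open 0.0
block c [-0.0595 -0.0149] deg -88.8 score 8.6 dots [[-0.0797, -0.09]]
block c [-0.0495 -0.0257] deg -84.1 score 12.1 dots [[-0.0515, -0.0275]]
```

```bash
python3 -m handwheel '[[-1,0,-0.3,0,0,0,0],[-1,0,-0.3,0,0,0,0],[-1,0,-0.25,0,0,0,0],[-1,0,-0.25,0,0,0,0],[-1,0,-0.25,0,0,0,0]]'
python3 -m handwheel '[[-1,0,-0.2,0,0,0,0],[-1,0,-0.2,0,0,0,0],[-1,0,-0.05,0,0,0,0],[-1,0,0.4,0,0,0,0],[-1,0,0.4,0,0,0,0]]'
python3 - <<'E'
from h import *
st(); blk(snap("side","pics/s11.png"),(-.05,-0.0),(-110,-50)); blk(snap("top","pics/t11.png"),(-.05,-0.0),(-110,-50))
E
```

```text
clock: 16.05
tool_pos: [0.6134, -0.1011, 0.1934]
orientation: [179.9, 0.1, -12.9]
force: [-2.0, -5.6, 1.8]
opening: 0.0003
gripper_force: 3.1
clock: 16.68
tool_pos: [0.6119, -0.1098, 0.1934]
orientation: [-180.0, -0.0, -12.9]
force: [-0.5, 0.7, 0.0]
opening: 0.0
gripper_force: 0.0
t 16.68 tcp fence [-0.0528 -0.1063] tip z 0.0154 rpy [-180.    -0.   -12.9] F [-0.6  0.6] 0.0 open 0.0
block c [-0.0582  0.006 ] deg -89.2 score 6.3 dots [[-0.0792, -0.0634]]
block c [-0.0473 -0.0008] deg -86.4 score 16.3 dots [[-0.0514, -0.0044]]
```

```bash
python3 -m handwheel '[[-1,-0.5,0.4,0,0,0,0],[-1,-1,0,0,0,0,0],[-1,-1,0,0,0,0,0],[-1,-1,0,0,0,0,0],[-1,-0.8,0,0,0,0,0]]' >/dev/null
python3 -m handwheel '[[1,0,-1,0,0,0,0],[1,0,-1,0,0,0,0],[1,0,-1,0,0,0,0],[1,0,-1,0,0,0,0],[1,0,-0.65,0,0,0,0]]' >/dev/null
python3 -m handwheel '[[1,0.5,0,0,0,0,0],[1,0.5,0,0,0,0,0],[1,0.4,0,0,0,0,0],[1,0.3,0,0,0,0,0],[1,0.2,0,0,0,0,0]]'
python3 - <<'E'
from h import *
st(); blk(snap("side","pics/s12.png"),(-.05,-0.0),(-110,-50))
E
```

```text
clock: 18.65
tool_pos: [0.5775, 0.007, 0.1932]
orientation: [180.0, 0.0, -12.9]
force: [-1.2, -0.1, 0.5]
opening: 0.0866
gripper_force: 0.0
t 18.65 tcp fence [-1.122e-01 -1.000e-04] tip z 0.0152 rpy [180.    0.  -12.9] F [-1.2 -0.4] 0.5 open 0.087
block c [-0.0506 -0.0099] deg -87.3 score 6.8 dots [[-0.0493, -0.007]]
```

```bash
python3 -m handwheel '[[1,0.15,0,0,0,0,0],[1,0.1,0,0,0,0,0],[1,0.1,0,0,0,0,0],[1,0,0,0,0,0,0]]'
python3 -m handwheel '[[1,0.1,0,0,0,0,0],[1,0,0,0,0,0,0]]'
python3 -c "from h import *; st(); print(get_obs()['moment'])"
```

```text
clock: 19.2
tool_pos: [0.5851, 0.0058, 0.1933]
orientation: [180.0, 0.1, -12.9]
force: [-5.3, 3.4, 1.3]
opening: 0.0874
gripper_force: 2.1
clock: 19.45
tool_pos: [0.5865, 0.0052, 0.1932]
orientation: [180.0, 0.2, -12.9]
force: [-8.2, 5.1, 6.6]
opening: 0.0879
gripper_force: 4.9
t 19.45 tcp fence [-0.1031  0.0002] tip z 0.0152 rpy [180.    0.2 -12.9] F [-9.1  3.1] 6.6 open 0.088
[ 2.01332372  3.15192751 -0.00397641]
```

```bash
python3 -m handwheel '[[1,0.1,0,0,0,0,0],[1,0,0,0,0,0,0]]'
python3 -m handwheel '[[1,0.1,0,0,0,0,0],[1,0,0,0,0,0,0]]'
python3 -c "from h import *; st(); print(get_obs()['moment'])"
```

```text
clock: 19.7
tool_pos: [0.5872, 0.005, 0.1929]
orientation: [179.9, 0.4, -12.9]
force: [-18.6, 10.7, 13.2]
opening: 0.0878
gripper_force: 9.9
clock: 19.95
tool_pos: [0.5879, 0.0048, 0.1929]
orientation: [179.9, 0.6, -13.0]
force: [-26.4, 16.7, 20.1]
opening: 0.088
gripper_force: 15.0
t 19.95 tcp fence [-1.017e-01  1.000e-04] tip z 0.0149 rpy [179.9   0.6 -13. ] F [-29.4  10.5] 20.1 open 0.088
[6.17221653 9.51064407 0.07537979]
```

```bash
python3 -m handwheel '[[1,-0.4,0,0,0,0,0],[1,-0.6,0,0,0,0,0],[1,-1,0,0,0,0,0],[1,-1,0,0,0,0,0],[1,-0.5,0,-1,0,0,0]]' >/dev/null
python3 -m handwheel '[[1,0,-1,-1,0,0,0],[1,0,-1,-1,0,0,0],[1,0,-1,-1,0,0,0],[1,0,-1,-1,0,0,0],[1,0,-1,-1,0,0,0]]' >/dev/null
python3 -m handwheel '[[1,0,-1,0,0,0,0],[1,0,-1,0,0,0,0],[1,0,-1,0,0,0,0],[1,0,-1,0,0,0,0],[1,0,-1,0,0,0,0]]' >/dev/null
python3 - <<'E'
from h import *
st(); a=snap("top","pics/t13.png");b=snap("side","pics/s13.png")
blk(b,(-.048,-0.0),(-110,-70)); blk(a,(-.048,-0.0),(-110,-70))
x=a["color"][80:180,220:400,::-1];y=b["color"][170:270,290:400,::-1]
f=lambda i,k:cv2.resize(i,None,fx=k,fy=k,interpolation=cv2.INTER_CUBIC)
cv2.imwrite("pics/m13.png",np.hstack([f(x,2.75),f(y,2.75)]))
cv2.imwrite("pics/z13.png",f(a["color"][85:165,245:355,::-1],7))
E
```

```text
t 21.82 tcp fence [-0.1836  0.2522] tip z 0.1648 rpy [180.    0.  -12.9] F [ 0.2 -1. ] 0.5 open 0.088
block c [-0.0457 -0.0112] deg -89.9 score 15.9 dots [[-0.0453, -0.0082]]
block c [-0.0469 -0.0096] deg -90.2 score 24.5 dots [[-0.0462, -0.0106]]
```

View pics/z13.png

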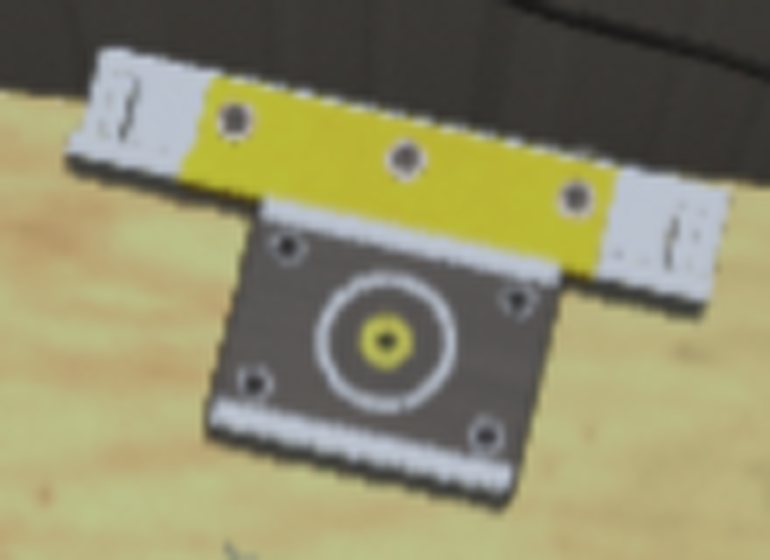

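View pics/m13.png

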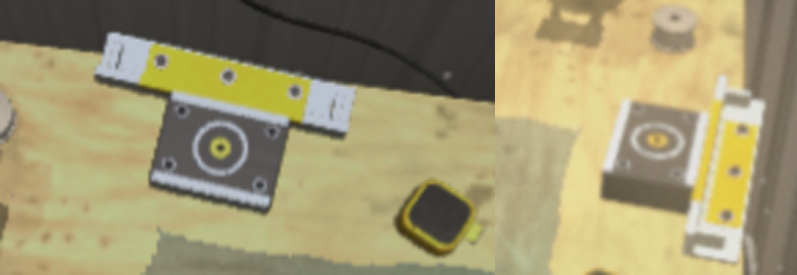

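The bright face sits flat along the fence: the top crop shows the strip from (262,208) to (560,272). Yellow shows at both ends, and the block centre is 10 mm from the middle at -90°. I'll check that the bystanders haven't moved, then hand in.

```bash
python3 - <<'E'
from h import *
import pickle
a0,_=pickle.load(open("s0.pkl","rb")); a=cv2.imread("pics/t13.png")[:,:,::-1]
for n,u,v in(("tape",380,158),("spool",215,122),("jbox",192,228)):
    r=20; t=a0["color"][v-r:v+r,u-r:u+r]; m=cv2.matchTemplate(np.ascontiguousarray(a[v-r-8:v+r+8,u-r-8:u+r+8]),np.ascontiguousarray(t),cv2.TM_CCOEFF_NORMED)
    _,s,_,p=cv2.minMaxLoc(m); print(n,round(s,3),p[0]-8,p[1]-8)
st()
print(close_job())
E
```

```text
tape 1.0 0 0
spool 0.431 0 0
jbox 0.959 0 0
t 21.93 tcp fence [-0.1835  0.2534] tip z 0.1647 rpy [180.   -0.  -12.8] F [-0.4 -0.4] -0.0 open 0.088
the job is handed in; nothing more can be done
None
```

The job is handed in at 21.9 s: the block's bright long face is flat against the fence, centred about 10 mm from the middle and so inside the yellow stretch; the tape measure and junction box hadn't moved, the spool's image check was inconclusive (weak match, likely hidden by the arm, but nothing went near it), and the arm is clear.

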